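Latch the seed-germination chamber's draw catch

ROBOT

A 6-joint arm with a two-finger parallel gripper is mounted at the origin on the work surface. World frame = base frame: x ahead of the robot, y to its left, z up, the work surface at z = 0. Lengths are in m, angles in degrees, forces in N, time in s.
With the tool pointing down it reaches from about 0.3 to 0.75 m from the base axis. Payload 8.5 kg.
Tool frame: the origin (TCP) lies midway between the tips of the shut fingers; the grasp point (between the pads) lies env.tcp_to_grasp behind it (env.tcp_to_grasp is the distance from the TCP to the grasp point, in m); z points along the fingers, y is the line along which they close (so a half turn about z gives the same grasp; the last joint's range is limited). The gripper opens to 85 mm and grips with 20 to 120 N. Pads are 22 mm wide; open, the fingers measure 114 mm over their backs; the gripper's body (76 mm by 85 mm) begins 54 mm behind the grasp point. The pads swing forward as they close: fully open they stand 13 mm farther back than shut.
Start: joints at [58.425, 21.807, 74.336, -0, 83.858, -12.336], TCP at [0.181, 0.519, 0.2] pointing down, gripper open.
Joint ranges: [-178.18, 178.18], [-50.72, 133.34], [12.68, 142.11], [-81.47, 261.47], [9.98, 163.14], [-165.26, 165.26]. Speed limits (degrees/s): [136.94, 136.94, 180, 180, 180, 180].

INTERFACE

Orientations are given as a 3x3 rotation matrix whose columns are the frame's x, y, z axes.
In Python, from rig import observe, optics, job, env gives the robot as it stands. The module is installed in compiled form; this text tells all that it offers.
- The arm moves only by the shell command python3 -m jog 'ROWS' [FORCE]. ROWS is JSON, a list of rows, each a list of 7 numbers: the turn, a rotation vector about the tool's x, y, z in rad, then the shift along the tool's x, y, z in m, then the opening in per cent of the stroke, from 0 (shut) to 100 (fully open). A call has 1 to 10 rows; each row shifts and turns the commanded pose from where the row before left it, along the tool's axes as they then stand; what a row does not reach is not made up. A row lasts 1/8 s, in which the tool goes at most 62.5 mm and 10.7 degrees, less where a joint would pass 70% of its speed; a pose out of reach is approached as far as the arm can. A call is refused whole if a number of a shift passes 0.0625 or a number of a turn 0.188, either way. A call with a gripper value outside its range is refused whole. The fingers move at their own pace and stop on an object; FORCE is the grip in N (left out, the last holds). Time passes only in rows, so rows that do not move let the fingers close. It gives the time, the measured TCP pose, the force, the opening and the grip force at its end, in the units of the state.
- observe(): the state, without advancing time (a new reading comes with each control period).
- optics.get_image(name): name is "side" or "top" or "wrist"; returns a dict with "pixels" (384x512x3 uint8, red, green, blue), "mtx" (3x3 intrinsics, pixels), "rvec" (rotation vector, rad) and "tvec" (3), from world to camera coordinates, as OpenCV has them. Camera axes: x right, y down, z forward; pixel columns grow to the right and rows downward; lengths in m; the calibration is good to about 2 mm. A picture is of the moment at which its call begins. There is no depth.
- job.close_job(): hands the job in; it is judged then, once.
The state is a dict: "time_s": time; "q": joint angles; "qvel": joint speeds; "joint_efforts": joint torques, N m; "position": TCP position; "tool_rot": TCP orientation; "ft_force": force on the tool from outside, world axes, zero at the start; "wrist_torque": the same for the moment, N m; "grip_width": finger opening in m; "gripper_force": force on a finger pad.
Only numpy, scipy, OpenCV 4.12 (cv2) and the standard library are available. Lean on these libraries where they do the work, as an engineer would, in place of code of your own. Each camera call takes 0.05 s, during which the arm holds its last target. There are 200 camera calls.

TASK

One of the two grey seed-germination chambers on the window bench still has its draw catch open, with the lever standing up and the wire loop leaning back. Swing the loop over so that it drops down behind the keeper hook on the white sliding cover, then push the lever over and down past its toggle point until it lies flat and the catch holds the cover tight against its seal. Take the fingers away when it is shut.

Things in the scene. Friction and masses are not known exactly. Their poses are not given: they have to be found in the camera images.
- chamber: Fixed grey plastic box with the open catch, 300 (x) x 180 (y) x 120 mm high; origin: centre of its underside. Its +x runs from lever to keeper, +z up; the steel catch lies along the middle (y = 0) of its flat top. x -150 to 30 mm is fixed deck (a dish 14 mm high near x -115, y 55 mm); from x 38 mm a white sliding cover, level with it. An equal chamber, already latched, stands nearby.
- lever (a joint): Lever angle, rad, about an axis along the chamber's y at x 0, z 133 mm. 0: shut, lying flat towards -x; 1.57 upright; 2.0 open stop; starts 1.65 to 1.85, leaning a little to +x. Slight friction holds it where left. With the loop hooked it gets stiff (up to about 5 N at the tip) below about 0.8, passes the toggle point at about 0.35, then stays shut at 0 by itself.
- lever_tip (a point): Rounded end of the lever's handle, 76 mm from the lever's axis (the metal ends 5 mm further). The handle is a plate 30 mm wide (y) and 6 mm thick. When shut, this point is at x -76, z 135 mm in the chamber's frame. The lever is pushed on its face that looks to +x when open and up when shut.
- loop_pin (a point): Hinge pin of the wire loop on the lever, along the chamber's y, 26 mm from the lever's axis; it turns with the lever: straight above that axis with the lever at 1.71, at x -26, z 129 mm when shut. The loop is a U of 5 mm wire, legs at y +-22 mm, outside the lever, cross bar 76 mm from this pin. It swings freely and falls by its weight.
- loop_tab (a point): Middle of the grip tab on the loop's cross bar: 12 mm wide (y), 6 mm thick, reaching 31 mm beyond the bar, bent up 20 degrees. This point is 16 mm beyond the bar, 91 mm from loop_pin. Starts high, the loop leaning 10 to 30 degrees back to -x on a stop. Hooked with the lever up, the bar lies on the cover and this point is about 30 to 40 mm past the keeper point in x, 3 mm above the cover.
- keeper (a point): Top middle of the keeper, a steel hook on the cover: 26 mm wide (y), 15 mm high, upright 5 mm thick, lip jutting 4.5 mm to +x. The loop's bar belongs on its +x side, under the lip. At x 48.5, z 135 mm in the chamber's frame with the cover free; shutting the catch draws it and the cover 2 to 4 mm towards the lever, squeezing a springy rubber seal.

How it is judged:
By the outcome, as a careful person would: the job done as asked, in the order asked, and still so for the second after the job is handed in, with the robot touching nothing.
It also fails if it takes over 51 s, if anything falls off the work surface, if the arm or the gripper's body presses on something with over 40 N, if the wrist force passes 120 N, or if a joint passes its speed limit or range.

## Working session

There is one attempt and no reset: what is moved stays moved. The work goes in short steps, Python scripts to look and compute and a shell command to move; the robot and the scene stay as the last step left them, time stands still between calls to the robot, and variables do not carry over. Pictures are saved under pics/ and viewed, at most 10 in all, crops included, and the job is handed in when it is done.

```bash
mkdir -p pics; cat > h.py <<'E'
import numpy as np, cv2
from rig import observe, optics, job, env
def snap(n,f):
    im=optics.get_image(n); cv2.imwrite('pics/'+f,im['pixels'][:,:,::-1]); np.savez('pics/'+f+'.npz',**{k:np.array(im[k]) for k in('mtx','rvec','tvec')})
def cal(f): return np.load('pics/'+f+'.npz')
def proj(f,P):
    c=cal(f); return cv2.projectPoints(np.array(P,float).reshape(-1,3),c['rvec'],c['tvec'],c['mtx'],None)[0].reshape(-1,2)
def ray(f,uv,z):
    c=cal(f);R=cv2.Rodrigues(c['rvec'])[0];o=-R.T@c['tvec'].ravel();d=R.T@np.linalg.solve(c['mtx'],[uv[0],uv[1],1]);return o+d*(z-o[2])/d[2]
E
python3 - <<'E'
from h import *
import cv2
snap('side','s0.png');snap('top','t0.png')
a=cv2.imread('pics/s0.png');b=cv2.imread('pics/t0.png')
print(env.tcp_to_grasp,observe()['tool_rot'])
E
```

```text
0.0187 [[-9.44145328e-01  3.29528707e-01 -6.56218226e-04]
 [ 3.29529261e-01  9.44144722e-01 -1.10016288e-03]
 [ 2.57029723e-04 -1.25495675e-03 -9.99999180e-01]]
```

View pics/s0.png

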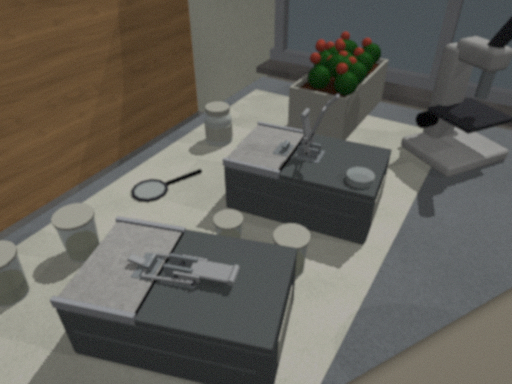

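View pics/t0.png

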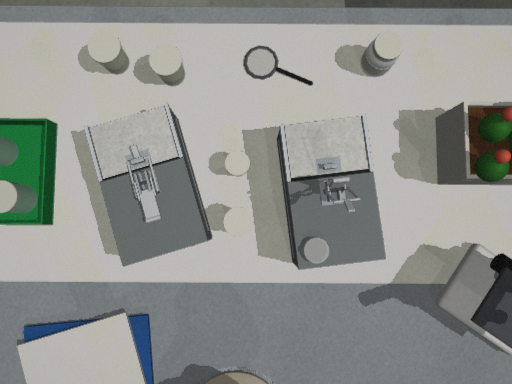

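The top view shows the open chamber on the right: top corners at about (298,268), (384,259), (366,117), (280,126), dish at (316,250). The lever is near (335,190), the keeper near (328,163). The left chamber is latched.

```bash
python3 - <<'E'
from h import *
f='t0.png'
for uv in [(298,268),(384,259),(366,117),(280,126),(316,250),(328,163)]: print(uv,ray(f,uv,.12).round(3))
from scipy.optimize import least_squares
obs=np.array([(298,268),(384,259),(366,117),(280,126)],float)
# chamber pts: lever end (-150) ; two y options
loc=np.array([(-.15,.09,.12),(-.15,-.09,.12),(.15,-.09,.12),(.15,.09,.12)])
def w(p,l): c,s=np.cos(p[2]),np.sin(p[2]); return np.c_[p[0]+c*l[:,0]-s*l[:,1],p[1]+s*l[:,0]+c*l[:,1],l[:,2]]
m=np.mean([ray(f,u,.12) for u in obs],0); d=ray(f,obs[3],.12)-ray(f,obs[0],.12)
r=least_squares(lambda p:(proj(f,w(p,loc))-obs).ravel(),[m[0],m[1],np.arctan2(d[1],d[0])])
p=r.x;print(p,np.degrees(p[2]),r.fun.round(1))
K=np.array([(.0485,0,.135),(0,0,.133),(-.115,.055,.134)])
print(w(p,K).round(3),proj(f,w(p,K)).round(0),proj('s0.png',w(p,np.vstack([K,loc]))).round(0))
im=cv2.imread('pics/s0.png');cv2.imwrite('pics/s0c.png',cv2.resize(im[80:240,210:410],None,fx=4,fy=4,interpolation=3)[:600])
print(observe()['position'])
E
```

```text
(298, 268) [ 0.356 -0.129  0.12 ]
(384, 259) [ 0.375 -0.304  0.12 ]
(366, 117) [ 0.668 -0.272  0.12 ]
(280, 126) [ 0.647 -0.092  0.12 ]
(316, 250) [ 0.392 -0.166  0.12 ]
(328, 163) [ 0.57  -0.192  0.12 ]
[ 0.51144756 -0.19925926  0.11476475] 6.575535557109038 [-1.   1.7  1.1  1.  -0.2 -1.5  0.1 -1.3]
[[ 0.56  -0.194  0.135]
 [ 0.511 -0.199  0.133]
 [ 0.391 -0.158  0.134]] [[330. 167.]
 [333. 191.]
 [313. 251.]] [[287. 144.]
 [310. 150.]
 [360. 176.]
 [374. 198.]
 [393. 150.]
 [260. 123.]
 [223. 161.]]
[0.18108126 0.51902251 0.19977158]
```

View pics/s0c.png

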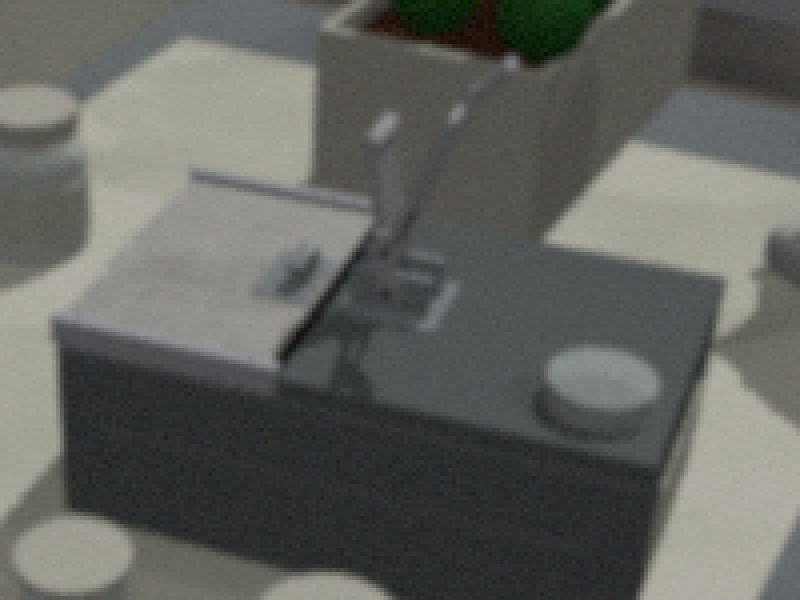

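The crop shows the keeper at side pixel (286,145), within 1-2 px of the fit. The lever end is at (306,110), the loop bar at (324.5,108) and the tab end at (338,95.5). I'll move to a point behind the loop, staying high.

```bash
python3 - <<'E'
from h import *
p=[0.5114,-0.1993,0.1148]
def W(l):
    c,s=np.cos(p[2]),np.sin(p[2]); return [p[0]+c*l[0]-s*l[1],p[1]+s*l[0]+c*l[1],l[2]]
for th in(1.65,1.75,1.85):
    print('lev',th,proj('s0.png',W((-.081*np.cos(th+.026),0,.133+.081*np.sin(th+.026)))).round(0))
for a in (10,20,30):
    a=np.radians(a);px=-.026*np.cos(1.75-.152);pz=.133+.026*np.sin(1.75-.152)
    b=(px-.076*np.sin(a),0,pz+.076*np.cos(a));e=(b[0]-.031*np.sin(a+.35),0,b[2]+.031*np.cos(a+.35))
    print(np.degrees(a),proj('s0.png',[W(b),W(e)]).round(0).tolist(),b,e)
E
python3 -m jog '[[0,0,-0.151,0,0,-0.034,0],[0,0,-0.151,0,0,-0.034,0],[0,0,-0.151,0,0,-0.034,0]]' 30
python3 -m jog '[[0,0,0,-0.011,-0.0536,0,0],[0,0,0,-0.011,-0.0536,0,0],[0,0,0,-0.011,-0.0536,0,0],[0,0,0,-0.011,-0.0536,0,0],[0,0,0,-0.011,-0.0536,0,0],[0,0,0,-0.011,-0.0536,0,0],[0,0,0,-0.011,-0.0536,0,0],[0,0,0,-0.011,-0.0536,0,0],[0,0,0,-0.011,-0.0536,0,0],[0,0,0,-0.011,-0.0536,0,0]]'
python3 -m jog '[[0,0,0,-0.011,-0.0536,0,0],[0,0,0,-0.011,-0.0536,0,0],[0,0,0,-0.011,-0.0536,0,0],[0,0,0,-0.011,-0.0536,0,0],[0,0,0,0,0,0,0]]'
python3 -c "
from h import *
s=observe();print(s['tool_rot'],s['q'],s['ft_force'])"
```

```text
lev 1.65 [[309. 112.]]
lev 1.75 [[305. 112.]]
lev 1.85 [[301. 112.]]
10.0 [[320.0, 104.0], [330.0, 91.0]] (np.float64(-0.01249005323393413), 0, np.float64(0.23383576930434433)) (np.float64(-0.028015125383213248), 0, np.float64(0.2606680657912214))
20.0 [[327.0, 107.0], [339.0, 96.0]] (np.float64(-0.025286322623998245), 0, np.float64(0.23040701925514556)) (np.float64(-0.045234913430247214), 0, np.float64(0.25413577237967444))
29.999999999999996 [[333.0, 111.0], [347.0, 103.0]] (np.float64(-0.037292791731247416), 0, np.float64(0.22480831076303387)) (np.float64(-0.06105877335729237), 0, np.float64(0.24471253436885415))
time_s: 0.48
position: [0.1811, 0.5191, 0.3031]
tool_rot: [[-0.993, -0.122, -0.0], [-0.122, 0.993, -0.001], [0.001, -0.001, -1.0]]
ft_force: [0.7, 0.3, -0.6]
grip_width: 0.0322
gripper_force: 0.0
time_s: 1.72
position: [0.3532, -0.002, 0.3023]
tool_rot: [[-0.993, -0.117, 0.0], [-0.117, 0.993, 0.0], [-0.0, 0.0, -1.0]]
ft_force: [1.0, -0.0, -1.3]
grip_width: 0.0002
gripper_force: 0.0
time_s: 2.35
position: [0.4222, -0.2107, 0.3008]
tool_rot: [[-0.994, -0.114, -0.002], [-0.114, 0.994, 0.001], [0.002, 0.002, -1.0]]
ft_force: [-1.1, -0.1, 0.4]
grip_width: -0.0
gripper_force: 0.0
[[-0.99353246 -0.11352845 -0.00213242]
 [-0.11353175  0.99353324  0.00149451]
 [ 0.00194896  0.00172694 -0.99999661]] [-4.09318225e+01  1.05896772e+01  7.38814135e+01 -1.54302168e-02
  9.56773146e+01 -1.37452191e+02] [-1.06268518 -0.13928966  0.4202514 ]
```

The lever is at about 1.73 and the loop leans back about 19°. I'll go down behind the tab and push the loop over.

```bash
python3 -m jog '[[0,0,0,0,0,0.036,0],[0,0,0,0,0,0.036,0],[0,0,0,0,0,0,0],[0,0,0,-0.012,0,0,0],[0,0,0,-0.012,0,0,0],[0,0,0,-0.01,0,0,0],[0,0,0,-0.01,0,0,0],[0,0,0,-0.01,0,0,0],[0,0,0,-0.01,0,0,0],[0,0,0,0,0,0,0]]'
python3 -m jog '[[0,0,0,-0.008,0,0,0],[0,0,0,-0.008,0,0,0],[0,0,0,-0.008,0,0,0],[0,0,0,-0.008,0,0,0],[0,0,0,-0.008,0,0,0],[0,0,0,-0.008,0,0,0],[0,0,0,0,0,0,0],[0,0,0,0,0,0,0]]'
python3 -c "
from h import *
snap('side','s1.png');im=cv2.imread('pics/s1.png');cv2.imwrite('pics/s1c.png',cv2.resize(im[60:220,210:410],None,fx=3,fy=3,interpolation=3))"
```

```text
time_s: 3.6
position: [0.486, -0.2004, 0.2301]
tool_rot: [[-0.993, -0.117, -0.0], [-0.117, 0.993, 0.0], [0.0, 0.0, -1.0]]
ft_force: [0.0, -0.4, -0.3]
grip_width: 0.0003
gripper_force: 0.0
time_s: 4.6
position: [0.533, -0.1949, 0.2303]
tool_rot: [[-0.993, -0.117, -0.0], [-0.117, 0.993, 0.0], [0.0, 0.0, -1.0]]
ft_force: [-1.0, 1.2, -0.2]
grip_width: 0.0001
gripper_force: 0.0
```

View pics/s1c.png

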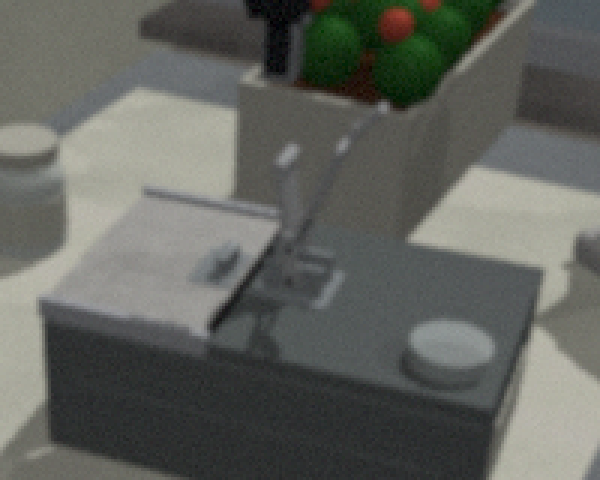

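The loop has not moved. The fingertip shows at side pixel (304,85), while the lever end is still at (306,111). I'll check that against the measured TCP and locate the parts in both views.

```bash
python3 - <<'E'
from h import *
T=[0.533,-0.195,.230]
print('tcp',proj('s0.png',T),proj('t0.png',T))
snap('top','t1.png')
p=[0.5114,-0.1993,0.1148]
def W(l):
    c,s=np.cos(p[2]),np.sin(p[2]); return [p[0]+c*l[0]-s*l[1],p[1]+s*l[0]+c*l[1],l[2]]
print('levend,tabend top',proj('t0.png',[W((.014,0,.213)),W((-.045,0,.254)),W((-.025,0,.23))]))
a=cv2.imread('pics/t0.png')[130:230,280:400];b=cv2.imread('pics/t1.png')[130:230,280:400]
cv2.imwrite('pics/t01.png',cv2.resize(np.hstack([a,b]),None,fx=3.3,fy=3.3,interpolation=3))
E
```

```text
tcp [[302.10985251 102.77746607]] [[341.71410941 174.45012422]]
levend,tabend top [[341.15450964 179.77255745]
 [350.80186579 211.17463114]
 [346.04127663 200.41132842]]
```

View pics/t01.png

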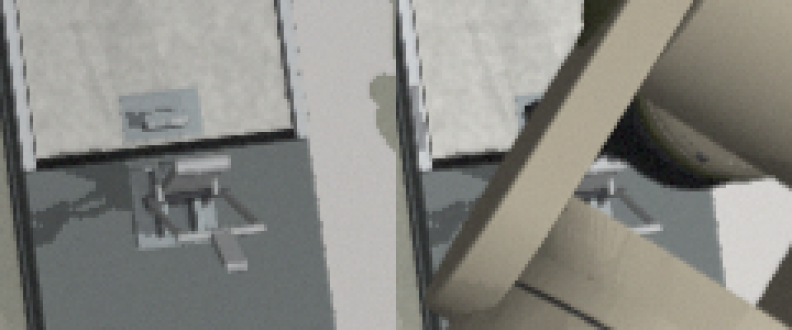

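In the top view the tab end is at (352,210) and the lever end at (341,179). Both match my model, so the catch position is right and the fingertip height is in doubt. The wrist camera should show it.

```bash
python3 - <<'E'
from h import *
snap('wrist','w1.png')
p=[0.5114,-0.1993,0.1148]
def W(l):
    c,s=np.cos(p[2]),np.sin(p[2]); return [p[0]+c*l[0]-s*l[1],p[1]+s*l[0]+c*l[1],l[2]]
print(observe()['position'],proj('w1.png',[observe()['position'],W((.014,0,.213)),W((-.045,0,.254)),W((-.025,0,.23)),W((.0485,0,.135))]).round(0))
E
```

```text
[ 0.53295045 -0.19491982  0.23040005] [[253. 222.]
 [251. 203.]
 [250. 116.]
 [250. 150.]
 [251. 212.]]
```

View pics/w1.png

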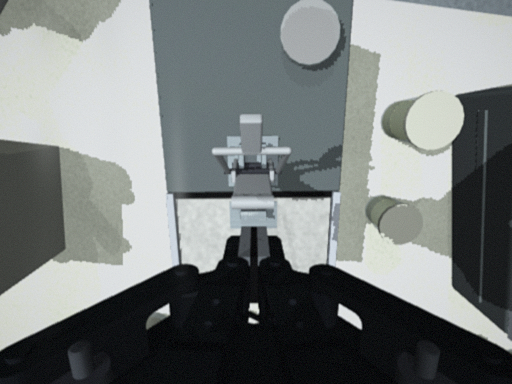

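The wrist view shows the loop still back: tab at (250,116), bar at (250,150), fingertips near (253,228). I'll overlay the projected TCP line on both views.

```bash
python3 - <<'E'
from h import *
P=[[0.533,-0.195,z] for z in (.23,.245,.26,.275)]
def crop(f,x,y):
    im=cv2.imread('pics/'+f)[y:y+80,x:x+65]; im=cv2.resize(im,None,fx=6,fy=6,interpolation=3)
    q=proj(f,P);print(f,q.round(0).tolist())
    for u in q: cv2.line(im,(int((u[0]-x)*6)+12,int((u[1]-y)*6)),(int((u[0]-x)*6)+40,int((u[1]-y)*6)),(0,0,255),1)
    return im
cv2.imwrite('pics/m.png',np.hstack([crop('s1.png',275,50),crop('w1.png',220,190)]))
print(np.array(cal('w1.png')['tvec']).ravel())
E
```

```text
s1.png [[302.0, 103.0], [303.0, 95.0], [303.0, 88.0], [304.0, 80.0]]
w1.png [[253.0, 222.0], [253.0, 231.0], [253.0, 242.0], [253.0, 255.0]]
[ 0.2559366  -0.53024724  0.27264191]
```

View pics/m.png

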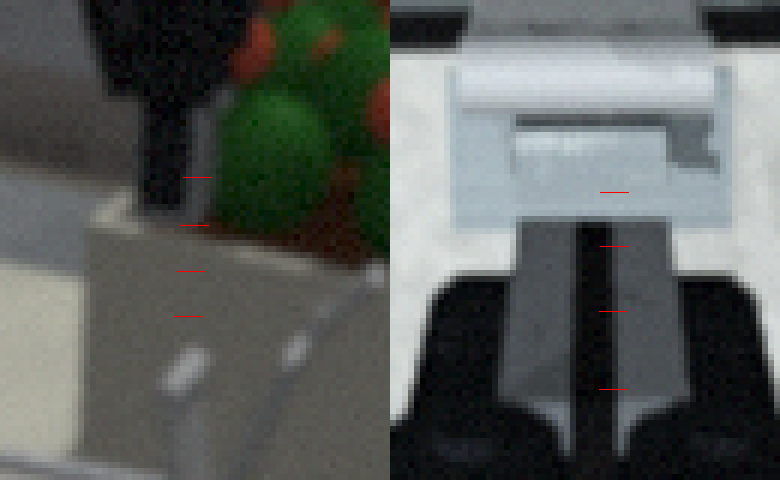

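The images put the fingertips about 25–30 mm above the reported TCP: the side row of 86 fits z≈0.263, and the tips did pass over the tab. I'll back off along the same clear path and compute the offset from the wrist view too.

```bash
python3 - <<'E'
from h import *
p=[0.5114,-0.1993,0.1148]
def W(l):
    c,s=np.cos(p[2]),np.sin(p[2]); return [p[0]+c*l[0]-s*l[1],p[1]+s*l[0]+c*l[1],l[2]]
for z in (.23,.24,.25,.26,.27):
  P=[[0.533-d*.9935,-0.195-d*.117,z] for d in(.011,0,-.011)]
  print(z,proj('w1.png',P)[:,1].round(1),proj('s1.png',P).round(1).tolist())
print('corners',proj('w1.png',[W((-.02,.09,.12)),W((-.02,-.09,.12)),W((.0485,0,.135))]).round(1))
E
python3 -m jog '[[0,0,0,0.03,0,0,0],[0,0,0,0.03,0,0,0],[0,0,0,0.03,0,0,0],[0,0,0,0.02,0,0,0],[0,0,0,0,0,0,0]]'
```

```text
0.23 [206.  222.  237.6] [[307.7, 103.8], [302.1, 102.8], [296.6, 101.8]]
0.24 [211.1 227.9 244.2] [[308.0, 98.8], [302.4, 97.8], [296.9, 96.8]]
0.25 [216.7 234.5 251.6] [[308.4, 93.6], [302.8, 92.7], [297.2, 91.7]]
0.26 [223.2 241.9 259.9] [[308.8, 88.5], [303.1, 87.5], [297.4, 86.6]]
0.27 [230.4 250.2 269.3] [[309.2, 83.2], [303.4, 82.3], [297.7, 81.4]]
corners [[342.8 141.8]
 [160.3 141.3]
 [251.4 212.3]]
time_s: 5.38
position: [0.4232, -0.2079, 0.2308]
tool_rot: [[-0.993, -0.115, 0.001], [-0.115, 0.993, -0.0], [-0.0, -0.001, -1.0]]
ft_force: [0.1, -0.7, -0.4]
grip_width: -0.0002
gripper_force: 0.0
```

Both views agree: the real fingertips sit about 33 mm above the reported TCP. I'll lower by that amount and push again.

```bash
python3 -m jog '[[0,0,0,0,0,0.033,0],[0,0,0,-0.012,0,0,0],[0,0,0,-0.012,0,0,0],[0,0,0,-0.008,0,0,0],[0,0,0,-0.008,0,0,0],[0,0,0,-0.008,0,0,0],[0,0,0,-0.008,0,0,0],[0,0,0,-0.008,0,0,0],[0,0,0,0,0,0,0]]'
python3 -m jog '[[0,0,0,-0.008,0,0,0],[0,0,0,-0.008,0,0,0],[0,0,0,-0.008,0,0,0],[0,0,0,-0.008,0,0,0],[0,0,0,-0.008,0,0,0],[0,0,0,-0.008,0,0,0],[0,0,0,0,0,0,0],[0,0,0,0,0,0,0],[0,0,0,0,0,0,0]]'
python3 -c "
from h import *
snap('side','s2.png');im=cv2.imread('pics/s2.png');cv2.imwrite('pics/s2c.png',cv2.resize(im[60:210,220:400],None,fx=4,fy=4,interpolation=3))"
```

```text
time_s: 6.5
position: [0.4879, -0.2002, 0.1972]
tool_rot: [[-0.993, -0.117, -0.0], [-0.117, 0.993, 0.0], [0.0, 0.0, -1.0]]
ft_force: [0.2, -0.1, 0.0]
grip_width: -0.0004
gripper_force: 0.0
time_s: 7.62
position: [0.5349, -0.1947, 0.1974]
tool_rot: [[-0.993, -0.117, -0.0], [-0.117, 0.993, -0.0], [0.0, -0.0, -1.0]]
ft_force: [-0.4, -0.2, 0.1]
grip_width: -0.0001
gripper_force: 0.0
```

View pics/s2c.png

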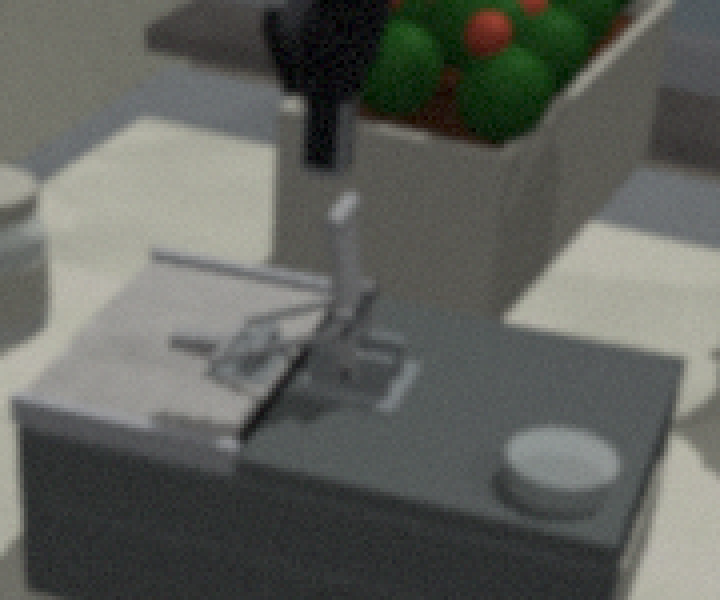

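The loop has fallen over. The tab is at side pixel about (267,146), past the keeper at (286,145), and the bar lies on the cover beyond the hook. Next I'll go round to the lever's +x face and push it over to about 0.8.

```bash
python3 -m jog '[[0,0,0,-0.021,-0.002,0,0],[0,0,0,0,0,0.0165,0],[0,0,0,0,0,0.016,0],[0,0,0,0.01,0,0,0],[0,0,0,0.009,0,0,0],[0,0,0,0.0105,0,-0.0008,0],[0,0,0,0.0105,0,-0.0007,0],[0,0,0,0,0,0,0]]'
python3 -m jog '[[0,0,0,0.0095,0,0.002,0],[0,0,0,0.0095,0,0.003,0],[0,0,0,0.0085,0,0.005,0],[0,0,0,0.0085,0,0.005,0],[0,0,0,0,0,0,0]]'
python3 -c "
from h import *
snap('side','s3.png');im=cv2.imread('pics/s3.png');cv2.imwrite('pics/s3c.png',cv2.resize(im[60:210,220:400],None,fx=4,fy=4,interpolation=3))"
```

```text
time_s: 8.68
position: [0.5158, -0.199, 0.1668]
tool_rot: [[-0.993, -0.116, 0.0], [-0.116, 0.993, -0.0], [-0.0, -0.0, -1.0]]
ft_force: [0.0, 0.5, -0.6]
grip_width: 0.0001
gripper_force: 0.0
time_s: 9.3
position: [0.4801, -0.2031, 0.151]
tool_rot: [[-0.993, -0.116, -0.001], [-0.116, 0.993, 0.0], [0.001, 0.001, -1.0]]
ft_force: [1.4, 0.9, 1.9]
grip_width: 0.0001
gripper_force: 0.6
```

View pics/s3c.png

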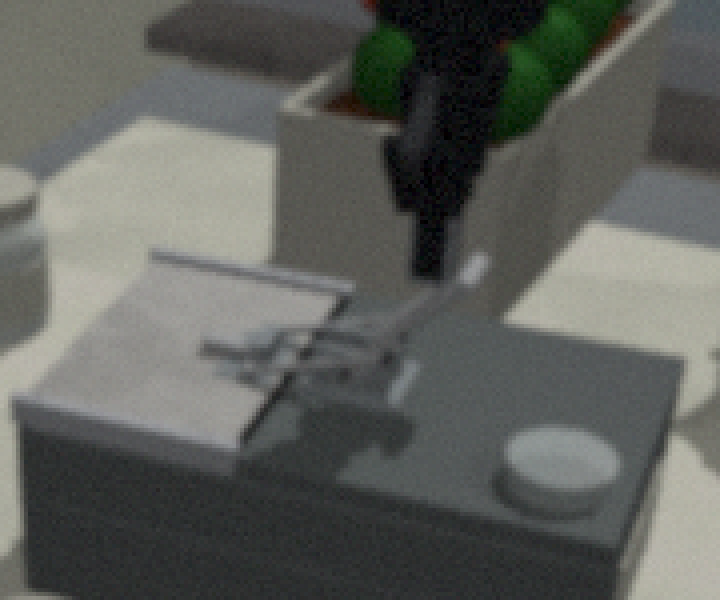

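The lever is down to about 0.75, its end at crop (475,270), with the fingers on its face. The tab has been drawn to crop (220,350) and the bar is still on the far side of the keeper. I'll carry on past the toggle.

```bash
python3 -m jog '[[0,0,0,0.006,0,0.006,0],[0,0,0,0.0055,0,0.006,0],[0,0,0,0.0035,0,0.006,0],[0,0,0,0.003,0,0.0055,0],[0,0,0,0,0,0,0]]'
python3 -m jog '[[0,0,0,0.002,0,0.006,0],[0,0,0,0.002,0,0.0065,0],[0,0,0,0.001,0,0.005,0],[0,0,0,0,0,0.004,0],[0,0,0,0,0,0,0]]'
```

```text
time_s: 9.98
position: [0.4622, -0.2049, 0.1271]
tool_rot: [[-0.993, -0.117, -0.002], [-0.117, 0.993, 0.001], [0.002, 0.001, -1.0]]
ft_force: [0.6, 0.5, -0.5]
grip_width: -0.0001
gripper_force: 0.0
time_s: 10.6
position: [0.4578, -0.2058, 0.1069]
tool_rot: [[-0.993, -0.117, -0.0], [-0.117, 0.993, -0.0], [0.0, -0.0, -1.0]]
ft_force: [-2.8, 0.8, 7.4]
grip_width: 0.0001
gripper_force: 3.8
```

```bash
python3 -m jog '[[0,0,0,0,0,0.002,0],[0,0,0,0,0,0,0]]'|grep -E 'pos|ft'; python3 -m jog '[[0,0,0,0,0,0.002,0],[0,0,0,0,0,0,0]]'|grep -E 'pos|ft'
```

```text
position: [0.4578, -0.2059, 0.1065]
ft_force: [-8.3, 4.2, 24.3]
position: [0.4579, -0.206, 0.1062]
ft_force: [-13.2, 7.4, 40.0]
```

The push has hit a hard stop, so the lever is bottomed out. I'll back away upward and look.

```bash
python3 -m jog '[[0,0,0,0,0,-0.01,0],[0,0,0,0,0,-0.03,0],[0,0,0,0,0,-0.05,0],[0,0,0,0,0,-0.05,0],[0,0,0,0.05,0,0,0],[0,0,0,0,0,0,0],[0,0,0,0,0,0,0]]'|grep -E 'pos|ft'
python3 -c "
from h import *
snap('side','s4.png');snap('wrist','w4.png')
p=[0.5114,-0.1993,0.1148]
c,s=np.cos(p[2]),np.sin(p[2])
P=[[p[0]+c*x,p[1]+s*x,z] for x,z in((-.081,.135),(.0455,.135),(.065,.123))]
print('levend,keeper,tab',proj('s4.png',P).round(),proj('w4.png',P).round())
a=cv2.resize(cv2.imread('pics/s4.png')[100:210,230:390],None,fx=2.4,fy=2.4*1.36,interpolation=3)
b=cv2.imread('pics/w4.png')
b=cv2.resize(b,(400,a.shape[0]))
cv2.imwrite('pics/f.png',np.hstack([a,b]));print(a.shape)"
```

```text
position: [0.4086, -0.2117, 0.2422]
ft_force: [0.2, -0.5, 0.1]
levend,keeper,tab [[350. 157.]
 [289. 144.]
 [280. 147.]] [[254. 205.]
 [253. 309.]
 [253. 317.]]
(359, 384, 3)
```

View pics/f.png

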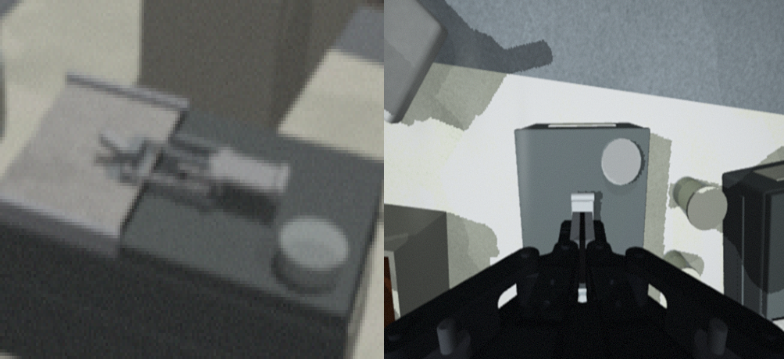

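The lever lies flat, its end at about (349,154) against the predicted (350,157), and the tab is past the keeper. To check the hooking, I'll see whether the cover has been drawn in.

```bash
python3 -c "
from h import *
a,b=[cv2.imread('pics/'+f,0).astype(np.float32) for f in('s2.png','s4.png')]
for n,(x,y,w,h) in dict(cover_end=(222,150,26,24),cover_seam=(270,140,18,34),coverrail=(250,115,40,16),deck=(340,160,60,55)).items():
    A,B=a[y:y+h,x:x+w],b[y:y+h,x:x+w]
    M=np.eye(2,3,dtype=np.float32); cc,M=cv2.findTransformECC(A,B,M,cv2.MOTION_TRANSLATION); print(n,round(cc,3),M[:,2].round(2))
p=[0.5114,-0.1993,0.1148];P=[[p[0]+np.cos(p[2])*x,p[1]+np.sin(p[2])*x,.12] for x in(.15,.147)]
print(np.diff(proj('s4.png',P),axis=0))"
```

```text
cover_end 0.998 [0.05 0.18]
cover_seam 0.811 [1.95 0.21]
coverrail 0.999 [-0.03 -0.01]
deck 0.998 [-0.    0.02]
[[1.26270909 0.28072155]]
```

```bash
python3 -c "
from h import *
a,b,c=[cv2.imread('pics/'+f,0).astype(int) for f in('s0.png','s2.png','s4.png')]
for y in (158,161,164,167): print(y,*[i[y,274:302].tolist() for i in(a,b,c)],sep='\n')
p=[0.5114,-0.1993,0.1148];cs,s=np.cos(p[2]),np.sin(p[2])
print(proj('s4.png',[[p[0]+cs*x-s*y,p[1]+s*x+cs*y,.12] for x,y in((.038,.04),(.038,.08),(.038,-.06))]))"
```

```text
158
[140, 143, 145, 143, 145, 143, 146, 146, 140, 142, 141, 130, 98, 69, 31, 28, 39, 56, 62, 61, 59, 60, 63, 68, 70, 72, 66, 77]
[152, 152, 149, 143, 139, 126, 130, 127, 128, 128, 131, 125, 108, 66, 42, 27, 43, 58, 60, 64, 64, 69, 64, 72, 70, 73, 75, 75]
[145, 144, 148, 146, 152, 151, 149, 151, 152, 148, 143, 139, 133, 107, 72, 51, 49, 60, 63, 61, 66, 69, 70, 67, 67, 67, 69, 68]
161
[147, 147, 147, 148, 147, 146, 143, 140, 127, 108, 80, 57, 32, 18, 37, 44, 52, 55, 51, 49, 55, 51, 53, 54, 50, 51, 56, 51]
[154, 150, 155, 153, 154, 152, 154, 144, 130, 105, 72, 45, 28, 24, 42, 49, 53, 57, 58, 58, 53, 59, 50, 56, 57, 57, 56, 63]
[152, 152, 149, 147, 151, 150, 152, 150, 148, 147, 136, 110, 75, 55, 61, 72, 81, 87, 86, 87, 85, 86, 86, 88, 82, 80, 80, 71]
164
[147, 148, 146, 150, 144, 136, 118, 91, 62, 43, 20, 26, 43, 50, 56, 55, 61, 62, 69, 68, 60, 53, 54, 55, 55, 59, 59, 56]
[148, 148, 148, 154, 152, 143, 129, 98, 63, 42, 21, 26, 34, 50, 55, 59, 64, 66, 74, 69, 66, 61, 53, 58, 59, 72, 77, 85]
[149, 149, 156, 155, 153, 151, 154, 147, 135, 110, 71, 51, 64, 76, 86, 87, 85, 84, 87, 89, 85, 90, 85, 90, 84, 87, 86, 88]
167
[145, 144, 146, 135, 124, 100, 64, 36, 20, 35, 57, 68, 77, 84, 82, 81, 84, 84, 81, 86, 78, 63, 57, 67, 74, 65, 61, 70]
[98, 99, 100, 99, 98, 85, 57, 35, 31, 37, 60, 72, 80, 86, 83, 86, 87, 85, 89, 90, 88, 83, 86, 83, 85, 86, 88, 88]
[151, 150, 146, 150, 147, 144, 127, 103, 61, 46, 64, 77, 87, 88, 86, 86, 86, 83, 84, 87, 86, 86, 83, 87, 85, 84, 87, 88]
[[284.65277056 160.64538228]
 [277.00488773 170.71719027]
 [301.64117372 138.27266314]]
```

The seam edge moved about 1.5–2 px (3–4 mm) towards the lever and the gap narrowed. The cover is drawn tight, so the loop is hooked. Handing in.

```bash
python3 -c "
from rig import job
print(job.close_job())"
```

```text
the job is handed in; nothing more can be done
None
```

The catch is shut: the loop went over the keeper, the lever lies flat, the cover moved about 3–4 mm towards the lever, and the fingers were clear when I handed the job in. The last push onto the lever's stop read about 43 N at the wrist, made with the fingertips.

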